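# Fit cam wheels and roller arms to two latch housings

## Task

Two grey cast-iron latch housings, a large and a small one, are bolted down on the bench: fit each with its own black hubbed cam wheel and zinc-plated roller arm, the large wheel and the long arm to the large housing, the small wheel and the short arm to the small one. In each, lay the wheel flat in the round chamber with its hub up, then lay the arm level on top with its eye over the hub and its bar out between the two guide lugs, so that the roller overhangs the housing's end. Lower the parts into place rather than dropping them, and leave the pivot pin and the plain guide roller where they lie.

Things in the scene. Friction and masses are not known exactly. Their poses are not given: they have to be found in the camera images.
- housing_large: Large latch housing, cast iron, fixed. Origin: chamber axis, at bench level; +x from chamber to guide lugs, z up. Round chamber 72 mm inside, 88 outside, floor 12 mm up, rim 26. Sill at x = 92 to 108 mm (housing's end), top 26 mm up, between two lugs 34 mm apart, 9 thick, tops 38.5. Neck between is 12 to 18 high. Ears to y = +-62, x = -60, 16 high. Long arm home: its mid at x = 63 mm
- housing_small: Small latch housing, cast iron, fixed. Origin: chamber axis, at bench level; +x from chamber to guide lugs, z up. Round chamber 56 mm inside, 70 outside, floor 12 mm up, rim 26. Sill at x = 72 to 86 mm (housing's end), top 26 mm up, between two lugs 32 mm apart, 9 thick, tops 38.5. Neck between is 12 to 18 high. Ears to y = +-53, x = -51, 16 high. Short arm home: its mid at x = 49 mm
- wheel_large_mid (a point): Large cam wheel, black nylon, loose, about 75 g: disc 60 mm in diameter, 14 mm thick, with a central hub 24 mm in diameter, 40 mm high in all; lies on the bench hub up. This point is on its axis, 20 mm above its underside; z up along the hub. Grip it by the hub (14 to 40 mm above the underside)
- wheel_small_mid (a point): Small cam wheel, black nylon, loose, about 45 g: disc 44 mm in diameter, 14 mm thick, with a central hub 20 mm in diameter, 40 mm high in all; lies on the bench hub up. This point is on its axis, 20 mm above its underside; z up along the hub. Grip it by the hub (14 to 40 mm above the underside)
- roller_arm_long_mid (a point): Long roller arm, zinc-plated steel, loose, about 0.32 kg, flat on the bench: bar 18 mm wide, 12 thick; ring eye at one end, 52 mm outside, 36 mm hole (room for a later bush); dark roller 32 mm in diameter on top of the other end, up to 30.5 mm. This point: on the bar's centre line near its balance point, 6 mm up. +x along the bar to the roller; eye centre at x = -63 mm, roller at +77
- roller_arm_short_mid (a point): Short roller arm, zinc-plated steel, loose, about 0.21 kg, flat on the bench: bar 16 mm wide, 12 thick; ring eye at one end, 44 mm outside, 32 mm hole (room for a later bush); dark roller 28 mm in diameter on top of the other end, up to 30.5 mm. This point: on the bar's centre line near its balance point, 6 mm up. +x along the bar to the roller; eye centre at x = -49 mm, roller at +56
- guide_roller_mid (a point): Bystander, to be left alone: plain black nylon door-guide roller, loose, 50 mm in diameter, 16 mm high, no hub, a steel bearing flush in its middle. This point is at its centre, 8 mm above its underside.
- pivot_pin_mid (a point): Bystander, to be left alone: steel pivot pin lying flat, loose, 12 mm in diameter and 72 mm long, with flat-sided collars 16 mm high at its ends. This point is at its middle, 8 mm up; x along the pin.
Not all that is in view belongs to the job. Leave any yellow look-alike of the part that bears roller_arm_long_mid alone.

How it is judged (in metres and radians):
At the end, for the whole second after the job is handed in: In each housing its own wheel lies flat, hub up, on the chamber floor within 9 mm of its axis; its own arm lies level on wheel and sill, eye over the hub, roller outward, mid point within 14 mm lengthwise and 13 mm sideways of home, bar within 0.22 rad. All released, at rest (horizontal distance between wheel_large_mid and housing_large below 0.009 m and z of each of wheel_large_mid, roller_arm_long_mid in the frame of housing_large below 0.036 m and angle between each of wheel_large_mid, roller_arm_long_mid, wheel_small_mid, roller_arm_short_mid's own z axis and vertical below 0.1 rad and x of roller_arm_long_mid in the frame of housing_large between 0.049 and 0.077 m and y of roller_arm_long_mid in the frame of housing_large between -0.013 and 0.013 m and z of roller_arm_long_mid in the frame of housing_large above 0.028 m and angle between the x axis of roller_arm_long_mid and the x axis of housing_large, either way round below 0.22 rad and linear speed of each of wheel_large, roller_arm_long, wheel_small, roller_arm_short below 0.02 m/s and horizontal distance between wheel_small_mid and housing_small below 0.009 m and z of each of wheel_small_mid, roller_arm_short_mid in the frame of housing_small below 0.036 m and x of roller_arm_short_mid in the frame of housing_small between 0.035 and 0.063 m and y of roller_arm_short_mid in the frame of housing_small between -0.013 and 0.013 m and z of roller_arm_short_mid in the frame of housing_small above 0.028 m and angle between the x axis of roller_arm_short_mid and the x axis of housing_small, either way round below 0.22 rad); the robot touches nothing.
It fails at once if the pivot pin is moved by more than 20 mm (distance of pivot_pin_mid from where it was at the start of the episode above 0.02 m).
It fails at once if the guide roller is moved by more than 20 mm (distance of guide_roller_mid from where it was at the start of the episode above 0.02 m).
It fails at once if a wheel or arm is dropped onto its housing (falls onto it faster than 0.8 m/s) ((linear speed of wheel_large above 0.8 m/s and height (world z) of wheel_large_mid below 0.13 m and horizontal distance between wheel_large_mid and housing_large below 0.1 m) or (linear speed of wheel_small above 0.8 m/s and height (world z) of wheel_small_mid below 0.13 m and horizontal distance between wheel_small_mid and housing_small below 0.1 m) or (linear speed of roller_arm_long above 0.8 m/s and height (world z) of roller_arm_long_mid below 0.13 m and horizontal distance between roller_arm_long_mid and housing_large below 0.1 m) or (linear speed of roller_arm_short above 0.8 m/s and height (world z) of roller_arm_short_mid below 0.13 m and horizontal distance between roller_arm_short_mid and housing_small below 0.1 m)).
It also fails if it takes over 93 s, if anything falls off the work surface, if the arm or the gripper's body presses on something with over 40 N, if the wrist force passes 120 N, or if a joint passes its speed limit or range.

## Robot

A 6-joint arm with a two-finger parallel gripper is mounted at the origin on the work surface. World frame = base frame: x ahead of the robot, y to its left, z up, the work surface at z = 0. Lengths are in m, angles in degrees, forces in N, time in s.
With the tool pointing down it reaches from about 0.375 to 0.9 m from the base axis. Payload 3.1 kg.
Tool frame: the origin (TCP) lies at the very end of the fingers, on their centre line; the grasp point (between the pads) lies 19 mm behind it; x points along the fingers, z is the direction in which the jaws open and shut, and the axes are right-handed (so a half turn about x gives the same grasp; the last joint's range is limited). The gripper opens to 87 mm and grips with 3 to 60 N. Pads are 19 mm wide; open, the fingers measure 117 mm over their backs; the gripper's body (75 mm by 190 mm) begins 51 mm behind the grasp point.
Start: joints at [63.627, 30.224, 82.088, -0, 67.689, -10.227], TCP at [0.174, 0.6, 0.223] pointing down, gripper open.
Joint ranges: [-176.69, 176.69], [-43.24, 126.21], [12.49, 139.97], [-82, 262], [0, 151.66], [-163.58, 163.58]. Speed limits (degrees/s): [159.86, 159.86, 180, 180, 180, 180].

## Interface

Orientations are given as a 3x3 rotation matrix whose columns are the frame's x, y, z axes.
In Python, from rig import bot gives the robot as it stands.
- The arm moves only by the tool send_rows, never from a script. Its arguments are lists of equal length, an entry for each row: "fingers": the opening, from 0 (shut) to 1 (fully open); "dp": the shift along the world's x, y, z in mm, a list of three; "turn": the turn, a rotation vector about the world's x, y, z in rad, a list of three. In form: {"fingers": [fingers, ...], "dp": [[tx, ty, tz], ...], "turn": [[rx, ry, rz], ...]}. A call has 1 to 10 rows; each row is the pose to reach, as a shift and turn from the pose measured when the call began; what a row does not reach only later rows make up. A row lasts 1/12 s, in which the tool goes at most 41.7 mm and 7.16 degrees, less where a joint would pass 70% of its speed; a pose out of reach is approached as far as the arm can. A call with a gripper value outside its range is refused whole. The fingers move at their own pace and stop on an object; the grip force is fixed at half the most. Time passes only in rows, so rows that repeat a pose let the fingers close. It gives the time, the measured TCP pose, the force and the opening at its end, in the units of the state.
- bot.read_state(): the state, without advancing time (a new reading comes with each control period).
- bot.capture(name): name is "side" or "top" or "wrist"; returns a dict with "img" (400x640x3 uint8, blue, green, red), "z_map" (400x640 float32, m along the optical axis (not along the pixel's ray), 0 where there is no reading), "mtx" (3x3 intrinsics, pixels), "k1" (the pictures are not rectified: a ray, as slopes to the right and down, at radius r is drawn at 1 + k1 r^2 times it, then the intrinsics apply), "origin" and "orientation" of the camera in the world; the wrist camera has in their place "hand_eye" (4x4, takes a point from camera to tool coordinates, whose origin is the TCP and whose axes are the tool frame's). Camera axes: x right, y up, looking along -z (the intrinsics and any distortion apply to the point x, -y, -z); pixel columns grow to the right and rows downward; lengths in m; the calibration is good to about 2 mm. A picture is of the moment at which its call begins: read the wrist's pose just before it.
- bot.hand_in(): hands the job in, once; it reports no verdict.
The state is a dict: "time_s": time; "joint_positions": joint angles; "qvel": joint speeds; "tau": joint torques, N m; "position": TCP position; "tcp_rot": TCP orientation; "force": force on the tool from outside, world axes, zero at the start; "moment": the same for the moment, N m; "opening": opening from 0.0 (shut) to 1.0 (fully open).
Only numpy, scipy, OpenCV 4.12 (cv2) and the standard library are available. Lean on these libraries where they do the work, as an engineer would, in place of code of your own. Each camera call takes 0.05 s, during which the arm holds its last target.

## Working session

There is one attempt and no reset: what is moved stays moved. The work goes in short steps, Python scripts to look and compute and a tool call to move; the robot and the scene stay as the last step left them, time stands still between calls to the robot, and variables do not carry over. Pictures are saved under pics/ and viewed, and the job is handed in when it is done.

Besides the shell and the picture viewer there is one more tool, called after ">>>" as a command line: name --argument value ..., lists and objects as JSON in quotes. send_rows: Moves the arm, as the interface text tells. Its arguments: {"type":"object","properties":{"fingers":{"type":"array","items":{"type":"number"}},"dp":{"type":"array","items":{"type":"array","items":{"type":"number"}}},"turn":{"type":"array","items":{"type":"array","items":{"type":"number"}}}},"required":["fingers","dp","turn"]}

```bash
mkdir -p pics; ls; cat > h.py <<'E'
import numpy as np, cv2
from rig import bot
def cap(n):
    s=bot.read_state(); c=bot.capture(n)
    if 'hand_eye' in c:
        T=np.eye(4);T[:3,:3]=s['tcp_rot'];T[:3,3]=s['position']
        M=T@np.array(c['hand_eye']);c['R']=M[:3,:3];c['o']=M[:3,3]
    else: c['R']=np.array(c['orientation']);c['o']=np.array(c['origin'])
    return c
def ray(c,u,v):
    K=np.array(c['mtx']);d=np.array([(u-K[0,2])/K[0,0],(v-K[1,2])/K[1,1]])
    s=d.copy()
    for _ in range(20): s=d/(1+c['k1']*(s@s))
    return c['R']@np.array([s[0],-s[1],-1.])
def atz(c,u,v,z):
    r=ray(c,u,v);return c['o']+r*(z-c['o'][2])/r[2]
def atd(c,u,v):
    return c['o']+ray(c,u,v)*c['z_map'][int(v),int(u)]
def cloud(c):
    v,u=np.mgrid[0:400,0:640];K=np.array(c['mtx'])
    dx=(u-K[0,2])/K[0,0];dy=(v-K[1,2])/K[1,1];x,y=dx.copy(),dy.copy()
    for _ in range(20):
        f=1+c['k1']*(x*x+y*y);x=dx/f;y=dy/f
    P=np.stack([x,-y,-np.ones_like(x)],-1)*c['z_map'][...,None]
    return P@c['R'].T+c['o']
E
python3 - <<'E'
from h import *
for n in ['top','side','wrist']:
    c=cap(n);cv2.imwrite(f'pics/{n}0.png',c['img']);print(n,c['mtx'],c['k1'],c['o'],c['R'])
    np.savez(f'{n}0.npz',**{k:c[k] for k in c})
print(bot.read_state())
E
```

```text
pics
top [[459.08988168   0.         316.54921697]
 [  0.         459.08988168 201.84899273]
 [  0.           0.           1.        ]] -0.1280624658847025 [ 0.38192223 -0.01198995  1.40870691] [[-0.02413396  0.99471407 -0.09980715]
 [-0.99967692 -0.02480903 -0.00552795]
 [-0.00797485  0.09964149  0.99499144]]
side [[375.37102123   0.         322.29550734]
 [  0.         375.37102123 194.60756192]
 [  0.           0.           1.        ]] 0.02609252441711059 [ 0.09148683 -0.50521136  0.79278997] [[ 0.77691851  0.48254082 -0.40441562]
 [-0.62960039  0.59646012 -0.49783398]
 [ 0.00099257  0.64139667  0.76720879]]
wrist [[349.02303916   0.         321.05184412]
 [  0.         349.02303916 196.9740784 ]
 [  0.           0.           1.        ]] -0.011081658473734766 [0.10676987 0.61901028 0.38363397] [[ 0.27871747 -0.92879334 -0.24425294]
 [ 0.96036889  0.26879472  0.07376306]
 [-0.00285674 -0.25513198  0.96690202]]
{'time_s': 0.15, 'joint_positions': array([ 6.36255482e+01,  3.02680524e+01,  8.21378985e+01, -2.66457099e-04,
        6.76893235e+01, -1.02262592e+01]), 'qvel': array([ 0.06069611, -0.21932539, -0.24615822,  0.06799131,  0.02327412,
        0.08214518]), 'tau': array([ 1.16794061e-03, -4.40430772e+01, -1.76843172e+01,  6.34034118e-02,
        5.52673463e-02, -1.00094821e-04]), 'position': array([0.17354215, 0.59985455, 0.22179128]), 'tcp_rot': array([[-7.34843759e-04, -9.60545945e-01,  2.78120383e-01],
       [-1.49167700e-03,  2.78121202e-01,  9.60544831e-01],
       [-9.99998617e-01,  2.90984594e-04, -1.63719993e-03]]), 'force': array([ 0.3744252 , -0.17791233, -0.51596251]), 'moment': array([ 0.0358094 , -0.03864179,  0.01265378]), 'opening': 0.9973627337861821}
```

View pics/top0.png

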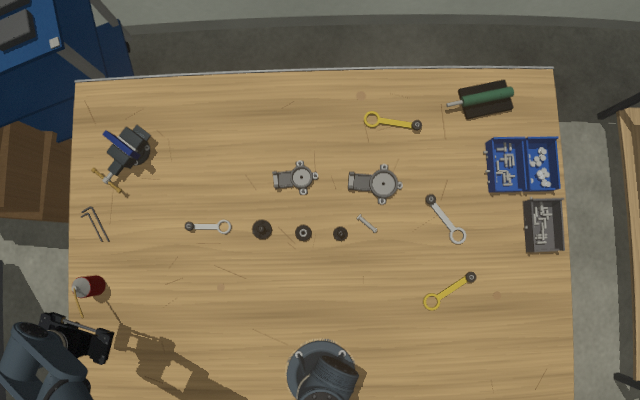

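View pics/side0.png

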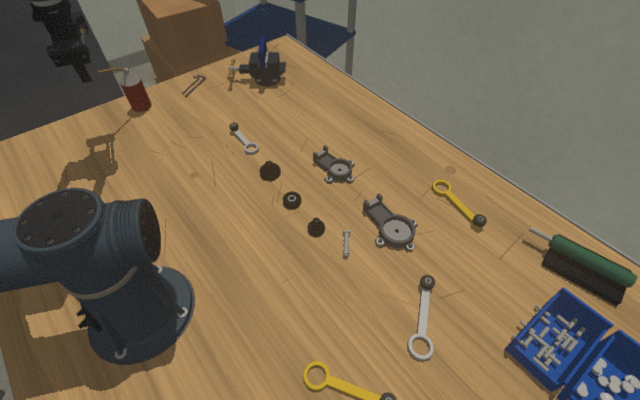

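View pics/wrist0.png

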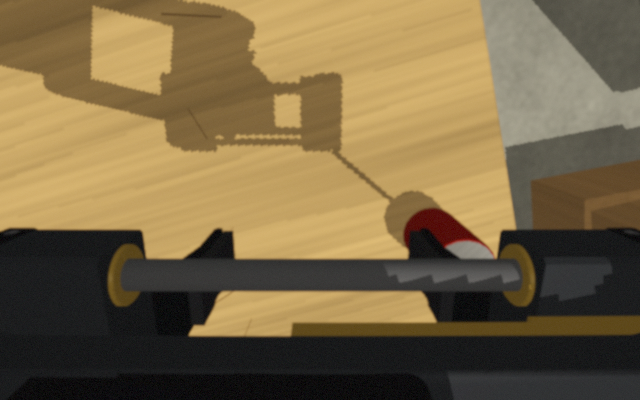

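```bash
python3 - <<'E'
import cv2
i=cv2.imread('pics/top0.png')
a=i[145:255,175:335];b=i[145:255,325:485]
cv2.imwrite('pics/zA.png',cv2.resize(a,None,fx=5,fy=5,interpolation=cv2.INTER_CUBIC))
cv2.imwrite('pics/zB.png',cv2.resize(b,None,fx=5,fy=5,interpolation=cv2.INTER_CUBIC))
E
```

```text
(no output)
```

View pics/zA.png

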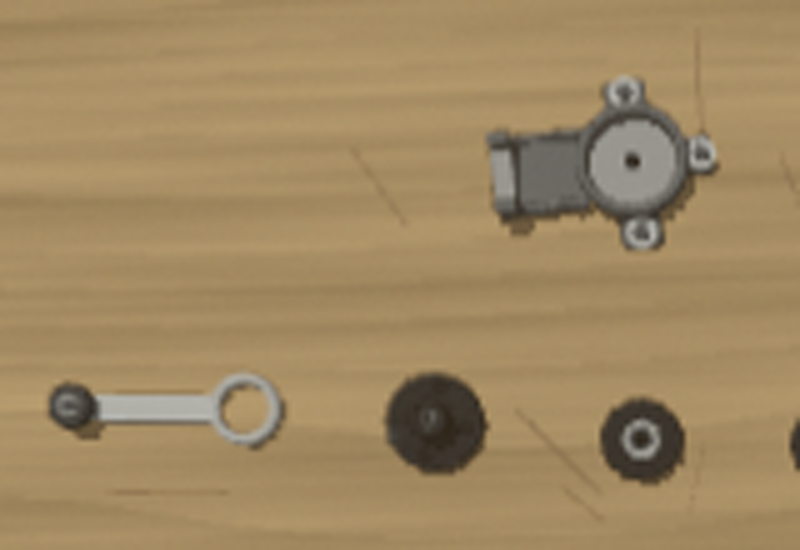

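View pics/zB.png

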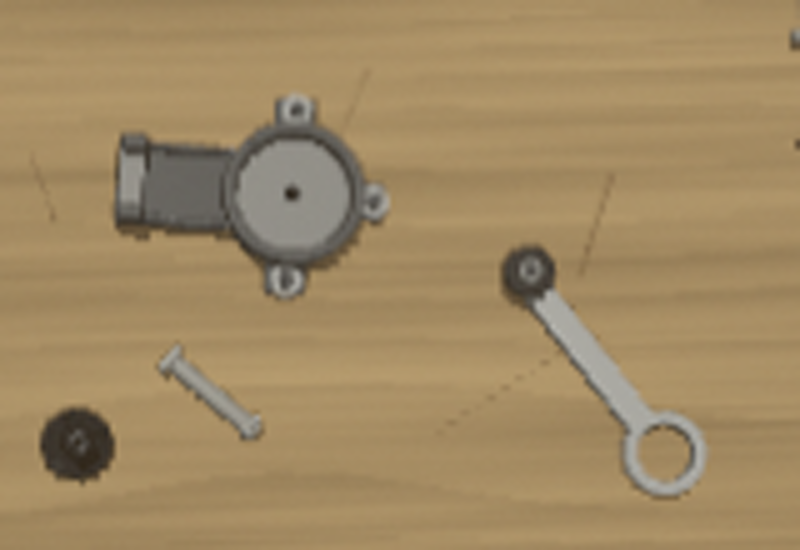

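```bash
cat > m.py <<'E'
from h import *
c=dict(np.load('top0.npz',allow_pickle=True))
c['k1']=float(c['k1'])
def p(off,x,y,z):
    u=off[0]+(x+.5)/5-.5;v=off[1]+(y+.5)/5-.5
    return atz(c,u,v,z)[:2], atd(c,round(u),round(v))[2]
A=(175,145);B=(325,145)
for n,o,x,y,z in [('Shole',A,632,160,.012),('Sear+',A,625,92,.016),('Sear-',A,642,232,.016),('Sback',A,703,154,.016),('Ssill',A,506,181,.026),
 ('Lhole',B,292,193,.012),('Lear',B,296,109,.016),('Lear',B,287,280,.016),('Lback',B,375,202,.016),('Lsill',B,131,184,.026),
 ('aSeye',A,246,409,.012),('aSrol',A,70,405,.0305),('aLeye',B,664,454,.012),('aLrol',B,530,270,.0305),
 ('WL disc',A,437,423,.014),('WLhub',A,432,418,.04),('GR',A,642,438,.016),('WS disc',B,78,444,.014),('WShub',B,80,441,.04),('pin',B,171,361,.008),('pin',B,250,427,.008)]:
    q,zz=p(o,x,y,z);print(n,q.round(4),z,round(float(zz),4))
E
python3 m.py
```

```text
Shole [0.6013 0.0417] 0.012 0.0117
Sear+ [0.6431 0.045 ] 0.016 0.0186
Sear- [0.556  0.0364] 0.016 0.0176
Sback [ 0.6033 -0.0021] 0.016 0.0188
Ssill [0.5882 0.1183] 0.026 0.0233
Lhole [ 0.5746 -0.2099] 0.012 0.0183
Lear [ 0.6262 -0.214 ] 0.016 0.0169
Lear [ 0.5205 -0.2042] 0.016 0.0202
Lback [ 0.5672 -0.2603] 0.016 0.0149
Lsill [ 0.5805 -0.11  ] 0.026 0.0287
aSeye [0.4535 0.2817] 0.012 -0.0012
aSrol [0.4573 0.3863] 0.0305 0.0267
aLeye [ 0.4078 -0.4337] 0.012 -0.0012
aLrol [ 0.5214 -0.3509] 0.0305 0.0288
WL disc [0.4423 0.1638] 0.014 0.0427
WLhub [0.4442 0.1635] 0.04 0.0407
GR [0.4302 0.039 ] 0.016 0.0154
WS disc [ 0.4239 -0.0737] 0.014 0.0385
WShub [ 0.4248 -0.0737] 0.04 0.0405
pin [ 0.4733 -0.1323] 0.008 0.0165
pin [ 0.4317 -0.1793] 0.008 0.0204
```

>>> send_rows --fingers '[0.8,0.8,0.8,0.8,0.8,0.8,0.8,0.8,0.8,0.8]' --dp '[[270,-436,-50],[270,-436,-50],[270,-436,-50],[270,-436,-50],[270,-436,-50],[270,-436,-50],[270,-436,-50],[270,-436,-50],[270,-436,-50],[270,-436,-50]]' --turn '[[0,0,-1.289],[0,0,-1.289],[0,0,-1.289],[0,0,-1.289],[0,0,-1.289],[0,0,-1.289],[0,0,-1.289],[0,0,-1.289],[0,0,-1.289],[0,0,-1.289]]'

```text
time_s: 0.98
position: [0.3923, 0.2458, 0.1814]
tcp_rot: [[-0.002, -0.033, 0.999], [0.0, 0.999, 0.033], [-1.0, 0.0, -0.002]]
force: [1.0, 0.5, -0.1]
opening: 0.802
```

>>> send_rows --fingers '[0.6,0.6,0.6,0.6,0.6]' --dp '[[51,-82,-10],[51,-82,-10],[51,-82,-10],[51,-82,-10],[51,-82,-10]]' --turn '[[0,0,-0.033],[0,0,-0.033],[0,0,-0.033],[0,0,-0.033],[0,0,-0.033]]'

```text
time_s: 1.4
position: [0.4433, 0.1631, 0.1711]
tcp_rot: [[-0.003, 0.003, 1.0], [0.001, 1.0, -0.003], [-1.0, 0.001, -0.003]]
force: [-1.4, 0.1, 0.4]
opening: 0.613
```

```bash
cat > w.py <<'E'
import sys
from h import *
s=bot.read_state();c=cap('wrist');n=sys.argv[1]
cv2.imwrite(f'pics/{n}.png',c['img']);np.savez(f'{n}.npz',**c)
print(s['time_s'],s['position'].round(4),s['tcp_rot'][:,2].round(3),s['opening'],s['force'].round(1))
E
python3 w.py w1
```

```text
1.4 [0.4433 0.1631 0.1711] [ 1.    -0.003 -0.003] 0.6126185161420674 [-1.4  0.1  0.4]
```

View pics/w1.png

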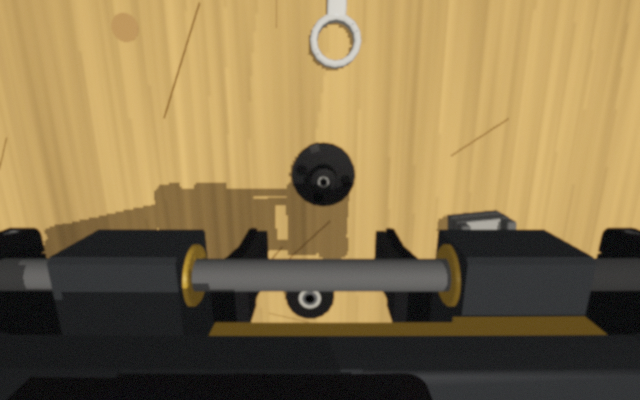

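```bash
cat > q.py <<'E'
import sys
from h import *
c=dict(np.load(sys.argv[1]+'.npz',allow_pickle=True));c['k1']=float(c['k1'])
for a in sys.argv[2:]:
    u,v,z=map(float,a.split(','));print(a,atz(c,u,v,z)[:2].round(4),atd(c,u,v)[2].round(4))
E
python3 q.py w1 323,182,.04 323,174,.014 335,40,.012 309,298,.016
```

```text
323,182,.04 [0.4445 0.168 ] 0.0397
323,174,.014 [0.4446 0.1699] 0.0398
335,40,.012 [0.455  0.2856] -0.002
309,298,.016 [0.43  0.042] 0.0156
```

>>> send_rows --fingers '[0.6,0.6,0.6,0.6,0.6,0.6,0.6]' --dp '[[1,3,-40],[1,3,-80],[1,3,-110],[1,3,-130],[1,3,-142],[1,3,-152],[1,3,-152]]' --turn '[[0,0.003,0],[0,0.003,0],[0,0.003,0],[0,0.003,0],[0,0.003,0],[0,0.003,0],[0,0.003,0]]'

```text
time_s: 2.03
position: [0.4418, 0.1681, 0.0178]
tcp_rot: [[-0.01, -0.001, 1.0], [0.0, 1.0, 0.001], [-1.0, 0.0, -0.01]]
force: [-0.1, -0.3, 0.2]
opening: 0.599
```

>>> send_rows --fingers '[0.2,0,0,0,0,0,0,0]' --dp '[[0,0,0],[0,0,0],[0,0,0],[0,0,0],[0,0,0],[0,0,0],[0,0,0],[0,0,0]]' --turn '[[0,0,0],[0,0,0],[0,0,0],[0,0,0],[0,0,0],[0,0,0],[0,0,0],[0,0,0]]'

```text
time_s: 2.7
position: [0.4428, 0.1682, 0.0185]
tcp_rot: [[-0.007, -0.001, 1.0], [0.001, 1.0, 0.001], [-1.0, 0.001, -0.007]]
force: [0.3, 0.9, 6.2]
opening: 0.268
```

>>> send_rows --fingers '[0,0,0,0,0,0,0,0,0,0]' --dp '[[0,0,40],[0,0,80],[10,-30,110],[30,-60,140],[130,-398,152],[130,-398,152],[130,-398,152],[130,-398,152],[130,-398,152],[130,-398,152]]' --turn '[[0,-0.007,0],[0,-0.007,0],[0,-0.007,0],[0,-0.007,0],[0,-0.007,0],[0,-0.007,0],[0,-0.007,0],[0,-0.007,0],[0,-0.007,0],[0,-0.007,0]]'

```text
time_s: 3.53
position: [0.5411, -0.1283, 0.1653]
tcp_rot: [[-0.002, -0.001, 1.0], [0.002, 1.0, 0.001], [-1.0, 0.002, -0.002]]
force: [0.3, 1.4, -1.1]
opening: 0.267
```

>>> send_rows --fingers '[0,0,0,0,0,0]' --dp '[[30,-109,5],[30,-109,5],[30,-109,5],[30,-109,5],[30,-109,5],[30,-109,5]]' --turn '[[0,0,0],[0,0,0],[0,0,0],[0,0,0],[0,0,0],[0,0,0]]'

```text
time_s: 4.03
position: [0.5697, -0.2364, 0.1694]
tcp_rot: [[-0.004, 0.0, 1.0], [0.004, 1.0, -0.0], [-1.0, 0.004, -0.004]]
force: [-0.4, 0.6, -1.1]
opening: 0.265
```

```bash
python3 w.py w2
```

```text
4.0333 [ 0.5697 -0.2364  0.1694] [ 1.    -0.    -0.004] 0.2649560857516183 [-0.4  0.6 -1.1]
```

View pics/w2.png

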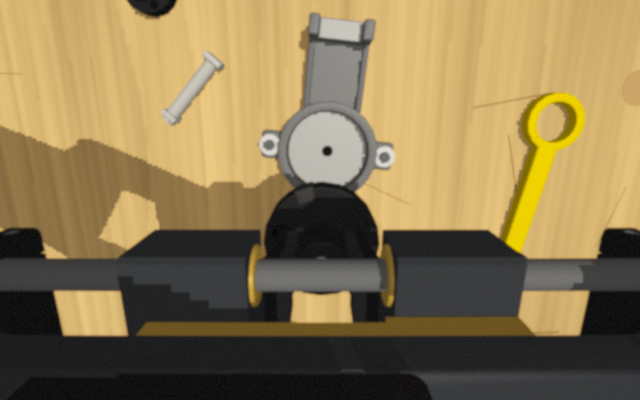

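```bash
python3 q.py w2 327,151,.012 270,145,.016 384,156,.016 341,29,.026 321,239,.128
```

```text
327,151,.012 [ 0.5744 -0.2077] 0.013
270,145,.016 [ 0.523  -0.2018] 0.0145
384,156,.016 [ 0.626  -0.2117] 0.0155
341,29,.026 [ 0.5852 -0.1077] 0.0248
321,239,.128 [ 0.5694 -0.248 ] 0.1883
```

>>> send_rows --fingers '[0,0,0,0,0,0,0,0]' --dp '[[3,30,-10],[3,30,-45],[3,30,-80],[3,30,-105],[3,30,-115],[3,30,-120],[3,30,-120],[3,30,-120]]' --turn '[[0,0,0],[0,0,0],[0,0,0],[0,0,0],[0,0,0],[0,0,0],[0,0,0],[0,0,0]]'

```text
time_s: 4.75
position: [0.5737, -0.2057, 0.0507]
tcp_rot: [[-0.002, -0.002, 1.0], [0.003, 1.0, 0.002], [-1.0, 0.003, -0.002]]
force: [0.9, -0.4, -0.7]
opening: 0.264
```

```bash
python3 w.py w3
```

```text
4.75 [ 0.5737 -0.2057  0.0507] [ 1.     0.002 -0.002] 0.2637043845908697 [ 0.9 -0.4 -0.7]
```

View pics/w3.png

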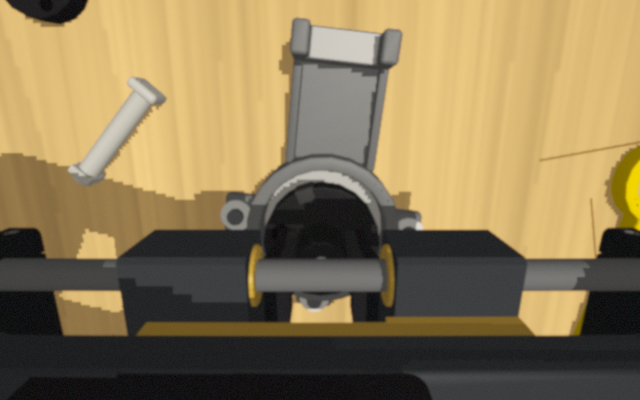

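Wheel (centre col ~323) sits centred over the chamber (rim cols 250–397, with its top around row 160). Lowering.

>>> send_rows --fingers '[0,0,0,0,0,0,0]' --dp '[[0,0,-6],[0,0,-11],[0,0,-15],[0,0,-18],[0,0,-19.5],[0,0,-20],[0,0,-20]]' --turn '[[0,0,0],[0,0,0],[0,0,0],[0,0,0],[0,0,0],[0,0,0],[0,0,0]]'

```text
time_s: 5.38
position: [0.5739, -0.206, 0.0309]
tcp_rot: [[-0.002, -0.001, 1.0], [0.002, 1.0, 0.001], [-1.0, 0.002, -0.002]]
force: [0.2, 0.3, -0.4]
opening: 0.27
```

>>> send_rows --fingers '[0.35,0.45,0.6,0.6,0.6,0.6,0.6,0.6,0.6]' --dp '[[0,0,-0.5],[0,0,-0.5],[0,0,-0.5],[0,0,10],[0,0,40],[0,0,80],[0,0,110],[0,-30,138],[0,-30,138]]' --turn '[[0,0,0],[0,0,0],[0,0,0],[0,0,0],[0,0,0],[0,0,0],[0,0,0],[0,0,0],[0,0,0]]'

```text
time_s: 6.13
position: [0.5785, -0.2423, 0.177]
tcp_rot: [[0.012, -0.0, 1.0], [-0.009, 1.0, 0.0], [-1.0, -0.009, 0.012]]
force: [1.6, -1.9, 0.6]
opening: 0.597
```

```bash
python3 w.py w4
```

```text
6.1333 [ 0.5785 -0.2423  0.177 ] [1.    0.    0.012] 0.5967018346217977 [ 1.6 -1.9  0.6]
```

View pics/w4.png

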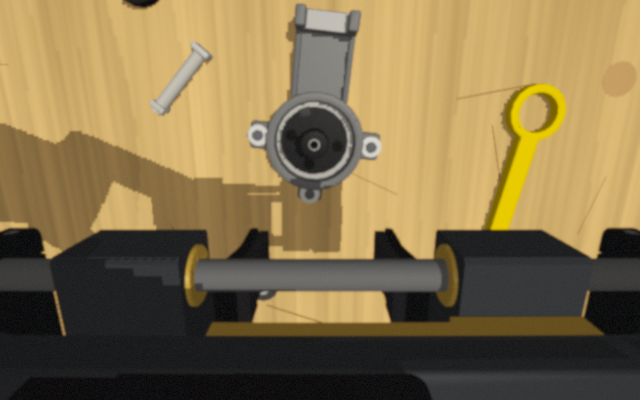

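>>> send_rows --fingers '[0.6,0.6,0.6,0.6,0.6,0.6,0.6,0.6,0.6,0.6]' --dp '[[-143,-172,-6],[-143,-172,-6],[-143,-172,-6],[-143,-172,-6],[-143,-172,-6],[-143,-172,-6],[-143,-172,-6],[-143,-172,-6],[-143,-172,-6],[-143,-172,-6]]' --turn '[[0,0,-0.941],[0,0,-0.941],[0,0,-0.941],[0,0,-0.941],[0,0,-0.941],[0,0,-0.941],[0,0,-0.941],[0,0,-0.941],[0,0,-0.941],[0,0,-0.941]]'

```text
time_s: 7.02
position: [0.4333, -0.4108, 0.1675]
tcp_rot: [[-0.0, 0.807, 0.59], [-0.007, 0.59, -0.807], [-1.0, -0.004, 0.006]]
force: [0.5, -0.3, -0.1]
opening: 0.601
```

```bash
python3 w.py w5;  python3 q.py w4 314,145,.052
```

```text
7.0167 [ 0.4333 -0.4108  0.1675] [ 0.59  -0.807  0.006] 0.6014672307707373 [ 0.5 -0.3 -0.1]
314,145,.052 [ 0.5741 -0.2063] 0.0522
```

View pics/w5.png

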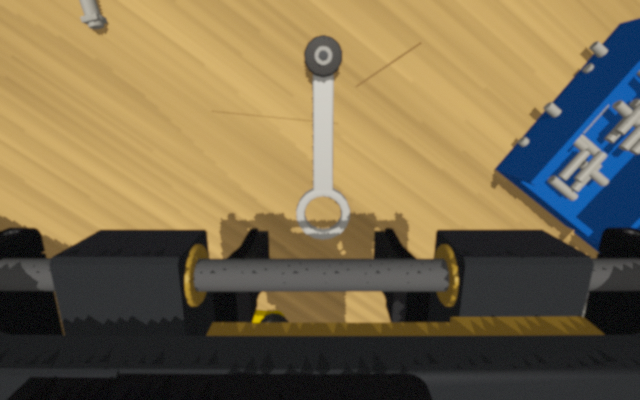

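```bash
python3 q.py w5 322.5,213,.012 323,55,.0305 322.5,128,.012
```

```text
322.5,213,.012 [ 0.4096 -0.4314] 0.0005
323,55,.0305 [ 0.5215 -0.3499] 0.0307
322.5,128,.012 [ 0.474  -0.3844] 0.0124
```

>>> send_rows --fingers '[0.6,0.6,0.6,0.6,0.6,0.6,0.6,0.6,0.6]' --dp '[[26,15,0],[26,15,-40],[26,15,-80],[26,15,-115],[26,15,-140],[26,15,-155],[26,15,-162],[26,15,-164],[26,15,-164]]' --turn '[[0,0,0],[0,0,0],[0,0,0],[0,0,0],[0,0,0],[0,0,0],[0,0,0],[0,0,0],[0,0,0]]'

```text
time_s: 7.82
position: [0.4599, -0.3956, 0.0036]
tcp_rot: [[0.0, 0.807, 0.591], [-0.007, 0.591, -0.807], [-1.0, -0.004, 0.006]]
force: [-0.2, 0.8, 0.6]
opening: 0.603
```

>>> send_rows --fingers '[0.3,0.1,0,0,0,0,0,0]' --dp '[[0,0,0],[0,0,0],[0,0,0],[0,0,0],[0,0,0],[0,0,0],[0,0,0],[0,0,0]]' --turn '[[0,0,0],[0,0,0],[0,0,0],[0,0,0],[0,0,0],[0,0,0],[0,0,0],[0,0,0]]'

```text
time_s: 8.48
position: [0.4596, -0.3953, 0.004]
tcp_rot: [[-0.001, 0.807, 0.591], [-0.007, 0.591, -0.807], [-1.0, -0.004, 0.005]]
force: [-1.8, 1.2, 4.2]
opening: 0.196
```

>>> send_rows --fingers '[0,0,0,0,0,0,0,0,0,0]' --dp '[[0,0,15],[0,0,40],[0,0,80],[30,60,106],[60,130,106],[90,180,106],[120,251,106],[120,251,106],[120,251,106],[120,251,106]]' --turn '[[0,0,0],[0,0,0],[0,0,0.1],[0,0,0.2],[0,0,0.3],[0,0,0.4],[0,0,0.5],[0,0,0.6],[0,0,0.7],[0,0,0.845]]'

```text
time_s: 9.32
position: [0.5799, -0.1407, 0.1093]
tcp_rot: [[0.004, 0.107, 0.994], [-0.003, 0.994, -0.107], [-1.0, -0.003, 0.004]]
force: [0.1, -0.6, -3.2]
opening: 0.203
```

```bash
python3 w.py w6
```

```text
9.3167 [ 0.5799 -0.1407  0.1093] [ 0.994 -0.107  0.004] 0.20331631408007533 [ 0.1 -0.6 -3.2]
```

View pics/w6.png

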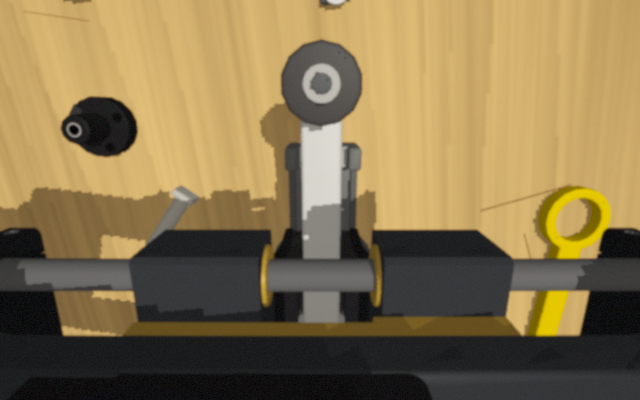

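>>> send_rows --fingers '[0,0,0,0,0,0]' --dp '[[0,-3,-10],[0,-3,-25],[0,-3,-36],[0,-3,-43],[0,-3,-46],[0,-3,-46]]' --turn '[[0,0,0.01],[0,0,0.01],[0,0,0.01],[0,0,0.01],[0,0,0.01],[0,0,0.01]]'

```text
time_s: 9.87
position: [0.5808, -0.1395, 0.062]
tcp_rot: [[0.003, 0.091, 0.996], [0.001, 0.996, -0.091], [-1.0, 0.001, 0.003]]
force: [0.1, 0.1, -2.6]
opening: 0.202
```

```bash
python3 w.py w7; python3 - <<'E'
from h import *
c=cap('top');cv2.imwrite('pics/t7.png',cv2.resize(c['img'][140:230,330:450],None,fx=6,fy=6,interpolation=cv2.INTER_CUBIC))
c=cap('side');cv2.imwrite('pics/s7.png',cv2.resize(c['img'][160:290,320:470],None,fx=4,fy=4,interpolation=cv2.INTER_CUBIC))
E
```

```text
9.8667 [ 0.5808 -0.1395  0.062 ] [ 0.996 -0.091  0.003] 0.20153545860908748 [ 0.1  0.1 -2.6]
```

View pics/s7.png

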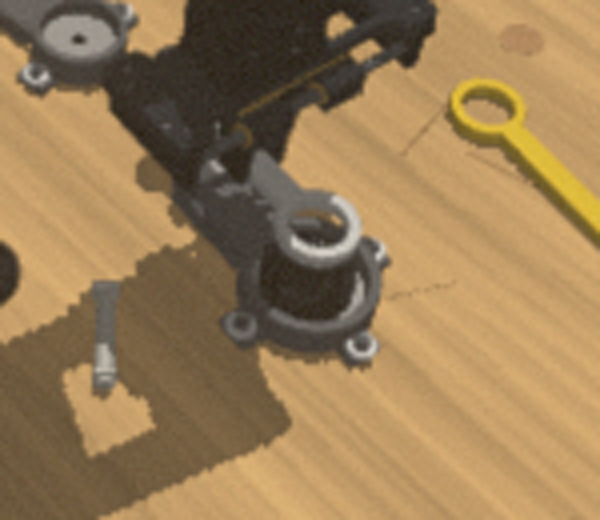

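View pics/t7.png

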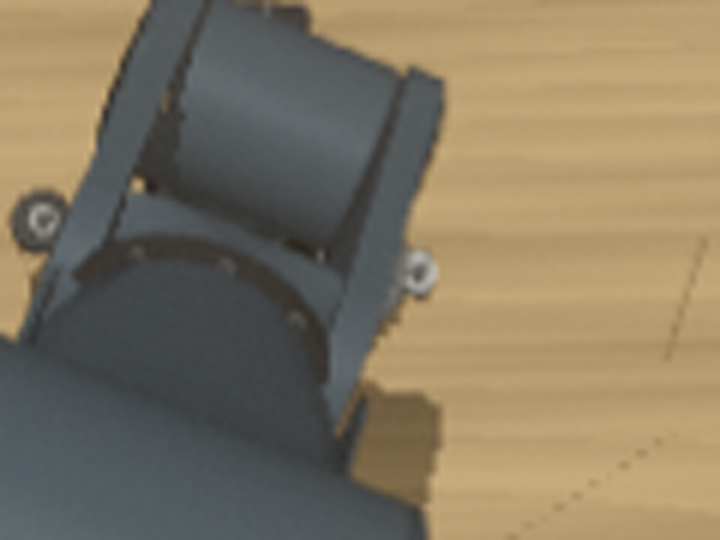

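View pics/w7.png

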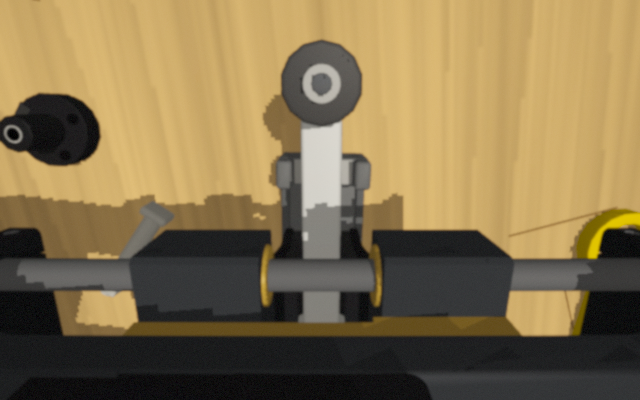

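```bash
python3 - <<'E'
from h import *
c=cap('side');np.savez('s7.npz',**c)
f=lambda x,y,z:print(atz(c,320+(x+.5)/4-.5,160+(y+.5)/4-.5,z).round(4),atd(c,320+x/4,160+y/4).round(4))
f(318,228,.070) # eye top outer
f(362,348,.016);f(240,325,.016);f(374,250,.016)
E
```

```text
[ 0.5721 -0.205   0.07  ] [ 0.605  -0.1858  0.0202]
[ 0.5627 -0.2616  0.016 ] [ 0.5666 -0.2609  0.0095]
[ 0.5171 -0.2038  0.016 ] [ 0.5157 -0.2061  0.0185]
[ 0.6229 -0.2169  0.016 ] [ 0.6244 -0.2174  0.0136]
```

>>> send_rows --fingers '[0,0,0,0,0,0,0,0,0,0]' --dp '[[-1,-4.5,0],[-1,-4.5,0],[-1,-4.5,-5],[-1,-4.5,-10],[-1,-4.5,-15],[-1,-4.5,-20],[-1,-4.5,-25],[-1,-4.5,-29],[-1,-4.5,-30],[-1,-4.5,-30]]' --turn '[[0,0,0],[0,0,0],[0,0,0],[0,0,0],[0,0,0],[0,0,0],[0,0,0],[0,0,0],[0,0,0],[0,0,0]]'

```text
time_s: 10.9
position: [0.581, -0.1438, 0.0334]
tcp_rot: [[0.006, 0.09, 0.996], [-0.0, 0.996, -0.09], [-1.0, 0.0, 0.006]]
force: [0.1, -0.0, -3.0]
opening: 0.206
```

>>> send_rows --fingers '[0,0,0,0]' --dp '[[0,0,-1.5],[0,0,-3],[0,0,-4],[0,0,-4]]' --turn '[[0,0,0],[0,0,0],[0,0,0],[0,0,0]]'

```text
time_s: 11.23
position: [0.5812, -0.1438, 0.03]
tcp_rot: [[0.007, 0.089, 0.996], [-0.0, 0.996, -0.089], [-1.0, 0.0, 0.007]]
force: [-1.3, 1.3, 0.3]
opening: 0.199
```

>>> send_rows --fingers '[0.3,0.4,0.5,0.5,0.5,0.5,0.5,0.5]' --dp '[[0,0,-0.3],[0,0,-0.3],[0,0,-0.3],[0,0,5],[0,0,20],[0,0,60],[0,0,100],[0,0,120]]' --turn '[[0,0,0],[0,0,0],[0,0,0],[0,0,0],[0,0,0],[0,0,0],[0,0,0],[0,0,0]]'

```text
time_s: 11.9
position: [0.5833, -0.1447, 0.1546]
tcp_rot: [[0.013, 0.089, 0.996], [-0.003, 0.996, -0.089], [-1.0, -0.002, 0.013]]
force: [0.6, -0.9, -0.2]
opening: 0.497
```

>>> send_rows --fingers '[0.5,0.5,0.5,0.5,0.5,0.5,0.5,0.5]' --dp '[[-157,62,20],[-157,62,20],[-157,62,20],[-157,62,20],[-157,62,20],[-157,62,20],[-157,62,20],[-157,62,20]]' --turn '[[0,0,0.09],[0,0,0.09],[0,0,0.09],[0,0,0.09],[0,0,0.09],[0,0,0.09],[0,0,0.09],[0,0,0.09]]'

```text
time_s: 12.57
position: [0.4285, -0.0838, 0.1752]
tcp_rot: [[0.016, -0.0, 1.0], [-0.004, 1.0, 0.0], [-1.0, -0.004, 0.016]]
force: [0.9, -0.4, 0.6]
opening: 0.502
```

```bash
python3 w.py w8; python3 - <<'E'
from h import *
c=cap('side');cv2.imwrite('pics/s8.png',cv2.resize(c['img'][160:290,320:470],None,fx=4,fy=4,interpolation=cv2.INTER_CUBIC))
E
```

```text
12.5667 [ 0.4285 -0.0838  0.1752] [1.    0.    0.016] 0.5022646600940567 [ 0.9 -0.4  0.6]
```

View pics/w8.png

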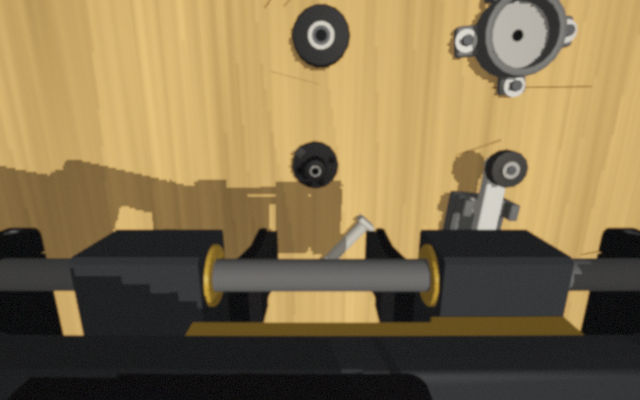

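View pics/s8.png

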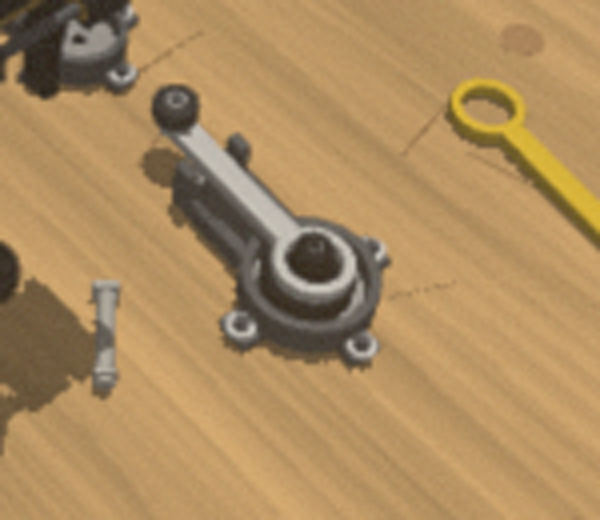

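```bash
python3 q.py w8 316,171,.04 518,35,.012 465,41,.016 569,30,.016 512,86,.016
```

```text
316,171,.04 [ 0.4262 -0.0706] 0.0412
518,35,.012 [0.6022 0.0435] 0.0113
465,41,.016 [0.5545 0.0377] 0.0147
569,30,.016 [0.6439 0.0472] 0.015
512,86,.016 [0.6006 0.0009] 0.0161
```

>>> send_rows --fingers '[0.6,0.6,0.6,0.6,0.6,0.6,0.6,0.6]' --dp '[[-3,12,-30],[-3,12,-70],[-3,12,-105],[-3,12,-130],[-3,12,-145],[-3,12,-154],[-3,12,-156],[-3,12,-156]]' --turn '[[0,0.014,0],[0,0.014,0],[0,0.014,0],[0,0.014,0],[0,0.014,0],[0,0.014,0],[0,0.014,0],[0,0.014,0]]'

```text
time_s: 13.33
position: [0.4255, -0.0719, 0.0182]
tcp_rot: [[0.0, -0.0, 1.0], [-0.003, 1.0, 0.0], [-1.0, -0.003, 0.0]]
force: [0.8, -0.4, 0.1]
opening: 0.604
```

>>> send_rows --fingers '[0.3,0.1,0,0,0,0,0,0]' --dp '[[0,0,0],[0,0,0],[0,0,0],[0,0,0],[0,0,0],[0,0,0],[0,0,0],[0,0,0]]' --turn '[[0,0,0],[0,0,0],[0,0,0],[0,0,0],[0,0,0],[0,0,0],[0,0,0],[0,0,0]]'

```text
time_s: 14.0
position: [0.4257, -0.072, 0.0185]
tcp_rot: [[0.001, -0.0, 1.0], [-0.003, 1.0, 0.0], [-1.0, -0.003, 0.001]]
force: [-0.6, -0.4, 6.3]
opening: 0.221
```

>>> send_rows --fingers '[0,0,0,0,0,0,0,0,0,0]' --dp '[[0,0,40],[0,0,80],[0,0,120],[40,20,145],[80,40,152],[120,60,152],[155,80,152],[175,85,152],[175,85,152],[175,85,152]]' --turn '[[0,0,0],[0,0,0],[0,0,0],[0,0,0],[0,0,0],[0,0,0],[0,0,0],[0,0,0],[0,0,0],[0,0,0]]'

```text
time_s: 14.83
position: [0.6015, 0.0139, 0.1697]
tcp_rot: [[0.0, -0.002, 1.0], [-0.003, 1.0, 0.002], [-1.0, -0.003, 0.0]]
force: [-0.9, 0.4, -1.8]
opening: 0.216
```

```bash
python3 w.py w9
```

```text
14.8333 [0.6015 0.0139 0.1697] [1.    0.002 0.   ] 0.21605134180033533 [-0.9  0.4 -1.8]
```

View pics/w9.png

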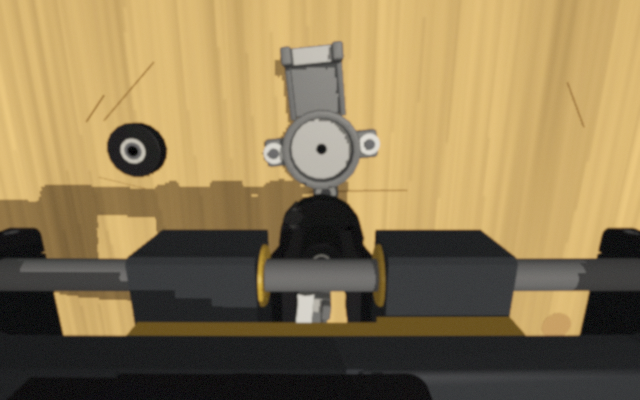

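```bash
python3 q.py w9 321,149,.012 273,153,.016 369,143,.016 311,55,.026
```

```text
321,149,.012 [0.6013 0.0433] 0.0135
273,153,.016 [0.5579 0.0401] 0.0163
369,143,.016 [0.6445 0.0492] 0.0159
311,55,.026 [0.593  0.1219] 0.0259
```

>>> send_rows --fingers '[0,0,0,0,0,0,0,0]' --dp '[[-1,29,-10],[-1,29,-45],[-1,29,-80],[-1,29,-105],[-1,29,-115],[-1,29,-120],[-1,29,-120],[-1,29,-120]]' --turn '[[0,0,0],[0,0,0],[0,0,0],[0,0,0],[0,0,0],[0,0,0],[0,0,0],[0,0,0]]'

```text
time_s: 15.55
position: [0.5992, 0.042, 0.0506]
tcp_rot: [[-0.0, -0.001, 1.0], [-0.003, 1.0, 0.001], [-1.0, -0.003, -0.0]]
force: [0.6, -0.0, -0.8]
opening: 0.222
```

```bash
python3 w.py w10
```

```text
15.55 [0.5992 0.042  0.0506] [ 1.     0.001 -0.   ] 0.22239978795463952 [ 0.6 -0.  -0.8]
```

View pics/w10.png

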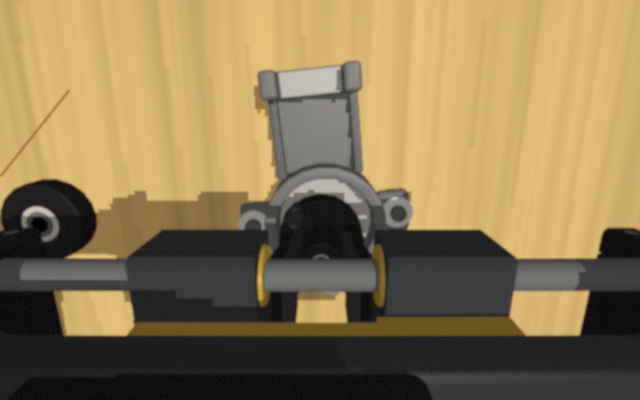

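>>> send_rows --fingers '[0,0,0,0,0,0,0,0]' --dp '[[1.5,0.5,0],[1.5,0.5,-6],[1.5,0.5,-11],[1.5,0.5,-15],[1.5,0.5,-18],[1.5,0.5,-19.5],[1.5,0.5,-20],[1.5,0.5,-20]]' --turn '[[0,0,0],[0,0,0],[0,0,0],[0,0,0],[0,0,0],[0,0,0],[0,0,0],[0,0,0]]'

```text
time_s: 16.27
position: [0.601, 0.0426, 0.0308]
tcp_rot: [[0.0, -0.001, 1.0], [-0.003, 1.0, 0.001], [-1.0, -0.003, 0.0]]
force: [-0.8, 0.7, -1.4]
opening: 0.223
```

Release, rise and look from 30 mm back.

>>> send_rows --fingers '[0.3,0.4,0.5,0.5,0.5,0.5,0.5,0.5,0.5,0.5]' --dp '[[0,0,-0.5],[0,0,-0.5],[0,0,-0.5],[0,0,10],[0,0,40],[0,0,80],[0,0,110],[0,-30,138],[0,-30,138],[0,-30,138]]' --turn '[[0,0,0],[0,0,0],[0,0,0],[0,0,0],[0,0,0],[0,0,0],[0,0,0],[0,0,0],[0,0,0],[0,0,0]]'

```text
time_s: 17.1
position: [0.6026, 0.0114, 0.1718]
tcp_rot: [[0.006, 0.001, 1.0], [-0.004, 1.0, -0.001], [-1.0, -0.004, 0.006]]
force: [-0.0, 0.2, -0.4]
opening: 0.499
```

```bash
python3 w.py w11
```

```text
17.1 [0.6026 0.0114 0.1718] [ 1.    -0.001  0.006] 0.498582908359513 [-0.   0.2 -0.4]
```

View pics/w11.png

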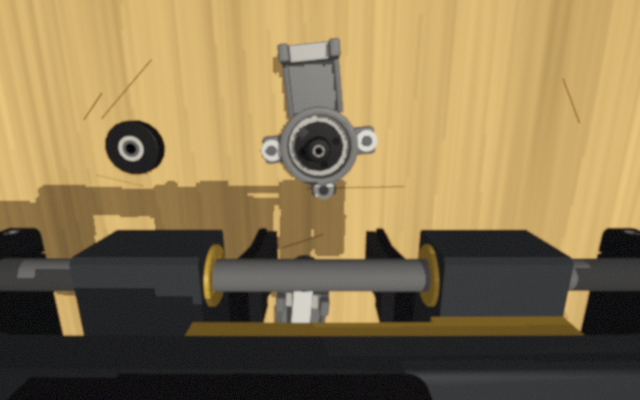

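>>> send_rows --fingers '[0.5,0.5,0.5,0.5,0.5,0.5,0.5,0.5,0.5,0.5]' --dp '[[-147,279,0],[-147,279,0],[-147,279,0],[-147,279,0],[-147,279,0],[-147,279,0],[-147,279,0],[-147,279,0],[-147,279,0],[-147,279,0]]' --turn '[[0,0.006,-0.036],[0,0.006,-0.036],[0,0.006,-0.036],[0,0.006,-0.036],[0,0.006,-0.036],[0,0.006,-0.036],[0,0.006,-0.036],[0,0.006,-0.036],[0,0.006,-0.036],[0,0.006,-0.036]]'

```text
time_s: 17.98
position: [0.4517, 0.2923, 0.1686]
tcp_rot: [[-0.008, 0.032, 0.999], [-0.004, 0.999, -0.032], [-1.0, -0.005, -0.007]]
force: [0.9, -1.2, -1.1]
opening: 0.498
```

```bash
python3 q.py w11 319,152,.052; python3 w.py w12
```

```text
319,152,.052 [0.6016 0.043 ] 0.0527
17.9833 [0.4517 0.2923 0.1686] [ 0.999 -0.032 -0.007] 0.4976226207792255 [ 0.9 -1.2 -1.1]
```

View pics/w12.png

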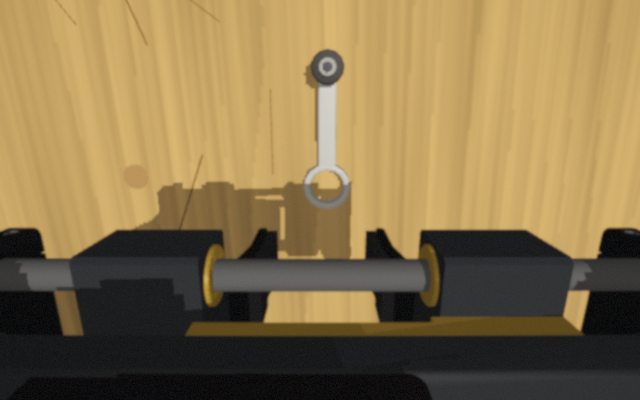

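```bash
python3 q.py w12 326.5,185.5,.012 327,67,.0305 327,133,.012
```

```text
326.5,185.5,.012 [0.4554 0.2873] -0.0011
327,67,.0305 [0.4587 0.3901] 0.0292
327,133,.012 [0.4573 0.3358] 0.0113
```

>>> send_rows --fingers '[0.5,0.5,0.5,0.5,0.5,0.5,0.5,0.5,0.5]' --dp '[[4.5,41,0],[4.5,41,-40],[4.5,41,-80],[4.5,41,-115],[4.5,41,-140],[4.5,41,-155],[4.5,41,-162],[4.5,41,-165],[4.5,41,-165]]' --turn '[[0,-0.006,0],[0,-0.006,0],[0,-0.006,0],[0,-0.006,0],[0,-0.006,0],[0,-0.006,0],[0,-0.006,0],[0,-0.006,0],[0,-0.006,0]]'

```text
time_s: 18.78
position: [0.4579, 0.3315, 0.0033]
tcp_rot: [[-0.001, 0.036, 0.999], [-0.005, 0.999, -0.036], [-1.0, -0.005, -0.001]]
force: [1.2, -0.4, 0.4]
opening: 0.499
```

>>> send_rows --fingers '[0.3,0.1,0,0,0,0,0,0]' --dp '[[0,0,0],[0,0,0],[0,0,0],[0,0,0],[0,0,0],[0,0,0],[0,0,0],[0,0,0]]' --turn '[[0,0,0],[0,0,0],[0,0,0],[0,0,0],[0,0,0],[0,0,0],[0,0,0],[0,0,0]]'

```text
time_s: 19.45
position: [0.4578, 0.3317, 0.0039]
tcp_rot: [[-0.001, 0.036, 0.999], [-0.004, 0.999, -0.036], [-1.0, -0.005, -0.001]]
force: [-1.5, -0.9, 6.0]
opening: 0.173
```

>>> send_rows --fingers '[0,0,0,0,0,0,0,0,0,0]' --dp '[[0,0,15],[0,0,45],[0,0,85],[30,-40,106],[60,-90,106],[100,-150,106],[138,-200,106],[138,-242,106],[138,-242,106],[138,-242,106]]' --turn '[[0,0,0],[0,0,0],[0,0,0],[0,0,0.05],[0,0,0.1],[0,0,0.14],[0,0,0.14],[0,0,0.14],[0,0,0.14],[0,0,0.14]]'

```text
time_s: 20.28
position: [0.5968, 0.0867, 0.1094]
tcp_rot: [[-0.0, -0.103, 0.995], [-0.005, 0.995, 0.103], [-1.0, -0.005, -0.001]]
force: [-0.2, 1.0, -2.8]
opening: 0.182
```

>>> send_rows --fingers '[0,0,0,0,0]' --dp '[[0,0,-15],[0,0,-30],[0,0,-41],[0,0,-45],[0,0,-45]]' --turn '[[0,0,0],[0,0,0],[0,0,0],[0,0,0],[0,0,0]]'

```text
time_s: 20.7
position: [0.5952, 0.0871, 0.0627]
tcp_rot: [[-0.004, -0.104, 0.995], [-0.005, 0.995, 0.104], [-1.0, -0.005, -0.005]]
force: [-0.9, 0.9, -2.4]
opening: 0.179
```

```bash
python3 w.py w13; python3 - <<'E'
from h import *
c=cap('side');np.savez('s13.npz',**c);cv2.imwrite('pics/s13.png',cv2.resize(c['img'][110:230,270:420],None,fx=5,fy=5,interpolation=cv2.INTER_CUBIC))
E
```

```text
20.7 [0.5952 0.0871 0.0627] [ 0.995  0.104 -0.005] 0.17858490072405206 [-0.9  0.9 -2.4]
```

View pics/w13.png

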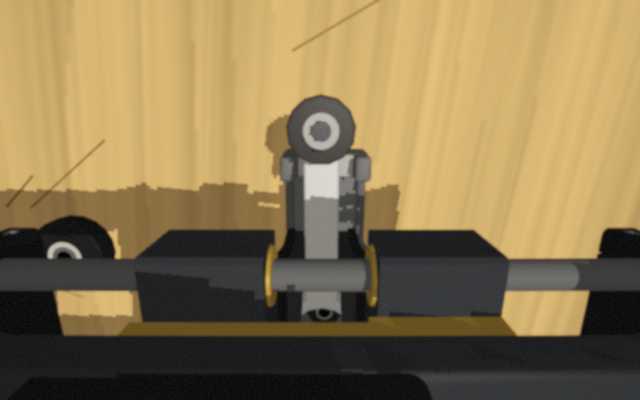

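View pics/s13.png

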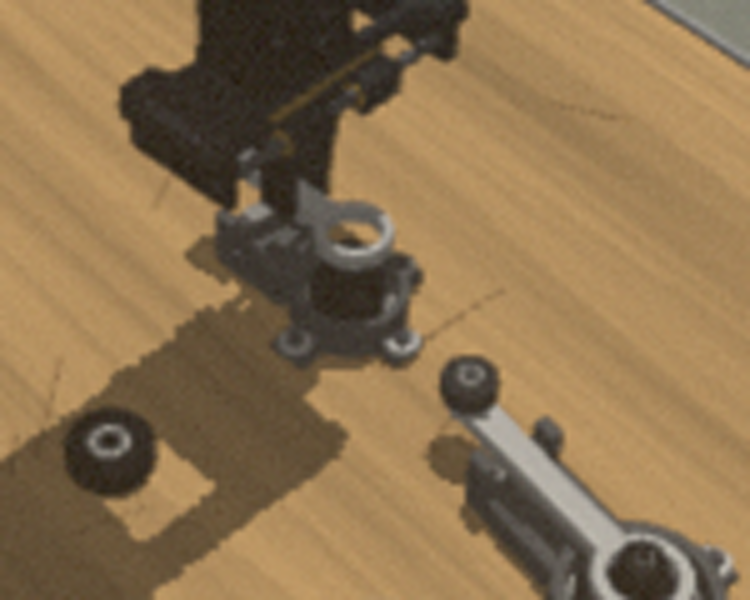

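```bash
python3 - <<'E'
from h import *
c=dict(np.load('s13.npz',allow_pickle=True));c['k1']=float(c['k1'])
f=lambda x,y,z:print(atz(c,270+(x+.5)/5-.5,110+(y+.5)/5-.5,z).round(4))
f(353,231,.0707)
f(295,341,.016);f(408,270,.016);f(401,342,.016)
E
```

```text
[0.5977 0.0403 0.0707]
[0.5533 0.0354 0.016 ]
[0.6398 0.0371 0.016 ]
[ 0.599  -0.0025  0.016 ]
```

>>> send_rows --fingers '[0,0,0,0,0,0,0,0,0]' --dp '[[0.5,-0.5,0],[0.5,-0.5,-5],[0.5,-0.5,-10],[0.5,-0.5,-15],[0.5,-0.5,-20],[0.5,-0.5,-25],[0.5,-0.5,-28],[0.5,-0.5,-29],[0.5,-0.5,-29]]' --turn '[[0,0,0],[0,0,0],[0,0,0],[0,0,0],[0,0,0],[0,0,0],[0,0,0],[0,0,0],[0,0,0]]'

```text
time_s: 21.55
position: [0.5969, 0.0868, 0.0349]
tcp_rot: [[-0.001, -0.104, 0.995], [-0.005, 0.995, 0.104], [-1.0, -0.005, -0.002]]
force: [0.2, -0.3, -1.5]
opening: 0.179
```

>>> send_rows --fingers '[0,0,0,0]' --dp '[[0,0,-1.5],[0,0,-3],[0,0,-4],[0,0,-4]]' --turn '[[0,0,0],[0,0,0],[0,0,0],[0,0,0]]'

```text
time_s: 21.88
position: [0.5968, 0.0868, 0.0308]
tcp_rot: [[-0.002, -0.104, 0.995], [-0.005, 0.995, 0.104], [-1.0, -0.005, -0.002]]
force: [-0.2, -0.1, -2.8]
opening: 0.182
```

Still carrying weight (−2.8 N); 1 mm more, then release.

>>> send_rows --fingers '[0,0,0]' --dp '[[0,0,-1],[0,0,-1.5],[0,0,-1.5]]' --turn '[[0,0,0],[0,0,0],[0,0,0]]'

```text
time_s: 22.13
position: [0.597, 0.0868, 0.03]
tcp_rot: [[-0.001, -0.104, 0.995], [-0.005, 0.995, 0.104], [-1.0, -0.005, -0.002]]
force: [-1.0, 0.1, 3.0]
opening: 0.181
```

>>> send_rows --fingers '[0.25,0.35,0.5,0.5,0.5,0.5,0.5,0.5,0.5]' --dp '[[0,0,0],[0,0,0],[0,0,0],[0,0,0],[0,0,5],[0,0,20],[0,0,60],[0,0,100],[0,0,130]]' --turn '[[0,0,0],[0,0,0],[0,0,0],[0,0,0],[0,0,0],[0,0,0],[0,0,0],[0,0,0],[0,0,0]]'

```text
time_s: 22.88
position: [0.5978, 0.0868, 0.1628]
tcp_rot: [[0.001, -0.104, 0.995], [-0.005, 0.995, 0.104], [-1.0, -0.005, 0.001]]
force: [0.7, -0.7, -0.6]
opening: 0.497
```

>>> send_rows --fingers '[0.5,0.5,0.5,0.5,0.5,0.5,0.5,0.5,0.5,0.5]' --dp '[[-150,300,50],[-150,300,50],[-150,300,50],[-150,300,50],[-150,300,50],[-150,300,50],[-150,300,50],[-150,300,50],[-150,300,50],[-150,300,50]]' --turn '[[0,0,0],[0,0,0],[0,0,0],[0,0,0],[0,0,0],[0,0,0],[0,0,0],[0,0,0],[0,0,0],[0,0,0]]'

```text
time_s: 23.72
position: [0.4462, 0.3893, 0.2136]
tcp_rot: [[0.003, -0.109, 0.994], [-0.004, 0.994, 0.109], [-1.0, -0.005, 0.002]]
force: [-0.3, 0.0, 0.3]
opening: 0.5
```

```bash
python3 - <<'E'
from h import *
c=cap('top');np.savez('t14.npz',**c);cv2.imwrite('pics/t14.png',cv2.resize(c['img'][150:250,260:420],None,fx=5,fy=5,interpolation=cv2.INTER_CUBIC))
c=cap('side');np.savez('s14.npz',**c);cv2.imwrite('pics/s14.png',cv2.resize(c['img'][130:260,270:430],None,fx=4,fy=4,interpolation=cv2.INTER_CUBIC))
print(bot.read_state()['time_s'])
E
```

```text
23.8167
```

View pics/t14.png

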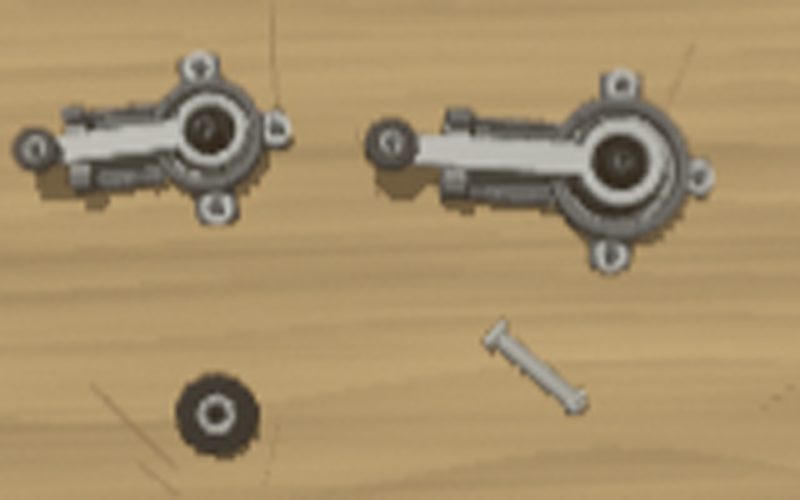

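View pics/s14.png

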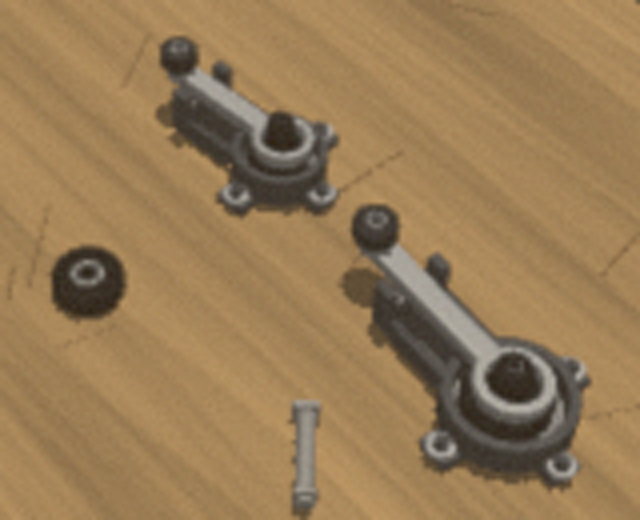

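```bash
python3 - <<'E'
from h import *
c=dict(np.load('t14.npz',allow_pickle=True));c['k1']=float(c['k1'])
f=lambda x,y,z:atz(c,260+(x+.5)/5-.5,150+(y+.5)/5-.5,z)[:2]
P=cloud(c)
for n,eye,hub,rol,e1,e2,ax,th,fr in [('L',(621,162),(625,160),(391,144),(620,84),(610,256),(.5738,-.2097),84.5,63/140),('S',(211,130),(209,127),(37,149),(199,67),(217,207),(.6005,.0413),96,49/105)]:
    E=f(*eye,.038);R=f(*rol,.0565);H=f(*hub,.052);A=(f(*e1,.016)+f(*e2,.016))/2
    A=np.array(ax)
    t=np.radians(th);B=np.array([[np.cos(t),np.sin(t)],[-np.sin(t),np.cos(t)]])
    M=E+(R-E)*fr
    print(n,'A',A,'E',B@(E-A),'H',B@(H-A),'M',B@(M-A),'len',np.linalg.norm(R-E),np.degrees(np.arctan2(*(R-E)[::-1])))
    z=[]
    for k in (.35,.45,.55,.65):
        m=np.array(eye)+(np.array(rol)-np.array(eye))*k;z.append(P[int(150+m[1]/5),int(260+m[0]/5),2].round(4))
    print(z)
print(f(216,413,.016),f(493,333,.008),f(577,402,.008))
E
```

```text
L A [ 0.5738 -0.2097] E [ 0.00094511 -0.00067988] H [4.29180252e-04 9.20259999e-05] M [0.06389545 0.00016726] len 0.1399022952489758 85.2710076298432
[np.float64(0.0364), np.float64(0.0391), np.float64(0.042), np.float64(0.0371)]
S A [0.6005 0.0413] E [-0.00301088  0.00063245] H [-0.00232816  0.00094651] M [0.04555321 0.00100081] len 0.10406890495598371 96.43457351154977
[np.float64(0.0338), np.float64(0.0406), np.float64(0.0356), np.float64(0.0394)]
[0.4302179  0.03964994] [ 0.47515518 -0.13048544] [ 0.43164522 -0.18048901]
```

All values are well inside tolerance; the bystanders have not moved.

```bash
python3 -c "
from rig import bot
print(bot.hand_in())"
```

```text
the job is handed in; nothing more can be done
None
```

Both housings are fitted with their own wheel and roller arm, and the job was handed in at about 24 s of the 93 s. All parts were lowered into contact and released. `hand_in()` gave no verdict, so the figures below come from the last top-camera picture.

| | Large housing | Small housing |
|---|---|---|
| Wheel off chamber axis (limit 9 mm) | about 0.5 mm | about 2.5 mm |
| Arm mid, lengthwise | 63.9 mm (home 63) | 45.6 mm (home 49, allowed 35–63) |
| Arm mid, sideways (limit 13 mm) | 0.2 mm | 1.0 mm |
| Bar angle off housing axis (limit 12.6°) | 0.8° | 0.4° |

- **Seating:** each bar's top read about 34–42 mm, noisy but consistent with the expected 38 mm. Both eyes are over their hubs and both rollers point outward.
- **Bystanders:** within about 2 mm, which is measuring error, the pivot pin and guide roller are where they started. I did not touch the yellow look-alike arms.
- **Disagreement between checks:** the wrist camera read up to about 5 mm further in y than the top camera. I used differences within one camera or averages of the two, so this should not affect the placing.

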